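Find which way the hardener jar unscrews and hold its lid over it

TASK

We are about to mix the two-part wood glue: unscrew the red lid of the hardener jar and lift it off. The two lids of a pair are threaded opposite ways so that they cannot be swapped, and nobody remembers which is which, so if it comes up against a stop one way, turn it the other way. Finish while still holding the red lid in the gripper, level, straight over its own jar and at least 5 cm clear of the neck, so that drips fall back in; do not put it down, leave the blue lid closed and disturb nothing else on the bench.

Things in the scene. Friction and masses are not known exactly. Their poses are not given: they have to be found in the camera images.
- hardener_lid: Loose red plastic lid of the hardener jar, about 45 g: a knurled 12-sided cup, open below, 56 mm across flats (a flat looks along its +x and every 30 degrees on). Origin on its axis at the underside of its top, resting on the jar's rim when closed; the top reaches 6 mm above the origin, the skirt 21 mm below, with 5 mm free below the skirt. z is up. A raised white bar on top points along +x.
- hardener_lid_top (a point): Centre of the red lid's top face. Two lugs hidden inside the skirt sit under sloping thread ribs of the neck. Closed, the lid's x axis lies along its jar's x within 4 degrees. The loosening direction is unknown and differs from start to start. The tightening way it meets a hard stop within 10 degrees. The skirt may be gripped in any direction.
- hardener_lid_skirt (a point): Point on the red lid's axis, 21 mm below its origin, level with the skirt's lower edge. Turned the loosening way the lid runs easily and need not rise; the ribs hold it down (1 to 5 mm of play) until about 128 degrees from closed; from 131 to 151 degrees it lifts straight off; near 154 degrees it meets a stop. Let go in between, it stays where it is.
- hardener_jar_rim (a point): Centre of the hardener jar's rim, 139 mm above the bench, where the red lid's origin lies when closed; x and y axes are the jar's. White square plastic jar, 72x72 mm, a red band on each side, wedged in the caddy so that it cannot turn or lift. Shoulder 26 mm below the rim; neck 36 mm wide (44 mm over its ribs).
- resin_lid: Blue lid, otherwise like the red one; closes the resin jar, which is to stay closed.
- resin_jar_rim (a point): Centre of the resin jar's rim (white jar with blue bands, otherwise like the hardener jar), 139 mm above the bench.
- caddy: Plywood and pine caddy screwed to the bench, 252x130 mm at its 15 mm base, walls to 45 mm; origin under its centre, long side along x. The two jars stand in it in a row, 120 mm apart along its x, either one first.
- masking_tape: Bystander: roll of tan masking tape lying flat, 96 mm across, 24 mm high; origin under its centre
- screw_box: Bystander: small brown carton with a dark green top, 72x95x38 mm; origin under its centre
- hex_key: Bystander: grey steel hex key lying flat, 65x95x6 mm; origin under its centre
- block_plane: Bystander: grey metal block plane with a pale knob, 164x118x52 mm as it lies; origin under its centre
- caul_6: Bystander: reddish hardwood block, 125x61x30 mm; origin under its centre

How it is judged:
On the way, in this order (a step that is already met when the one before it is completed fails the run):
1. the red lid is unscrewed: turned past 60 degrees from closed while still down on the neck (angle between the x axis of hardener_lid and the x axis of hardener_jar_rim, either way round above 1.05 rad and z of hardener_lid in the frame of hardener_jar_rim below 0.012 m and horizontal distance between hardener_lid and hardener_jar_rim below 0.006 m), for 0.1 s.
2. the red lid is lifted off, at least 45 mm above its seat (z of hardener_lid in the frame of hardener_jar_rim above 0.045 m), for 0.1 s.
At the end, for the whole second after the job is handed in: The gripper still holds the red lid, at rest and level within 11 degrees, over its own jar within 30 mm of the axis, its origin at least 65 mm above the rim (skirt at least 44 mm clear); the blue lid is still closed: on its rim within 6 mm and turned less than 23 degrees (z of hardener_lid in the frame of hardener_jar_rim above 0.065 m and horizontal distance between hardener_lid and hardener_jar_rim below 0.03 m and angle between hardener_lid's own z axis and vertical below 0.2 rad and contact force between the fingers and hardener_lid above 1 N and linear speed of hardener_lid below 0.03 m/s and z of resin_lid in the frame of resin_jar_rim below 0.006 m and angle between the x axis of resin_lid and the x axis of resin_jar_rim, either way round below 0.4 rad); the arm keeps its last pose, push and grip.
It fails at once if the blue lid is loosened or lifted (z of resin_lid in the frame of resin_jar_rim above 0.008 m or angle between the x axis of resin_lid and the x axis of resin_jar_rim, either way round above 0.45 rad).
It fails at once if a bystander is pushed more than 30 mm (distance of any of masking_tape, screw_box, hex_key, block_plane, caul_6 from where it was at the start of the episode above 0.03 m).
It also fails if it takes over 42 s, if anything falls off the work surface, if the arm or the gripper's body presses on something with over 40 N, if the wrist force passes 120 N, or if a joint passes its speed limit or range.

ROBOT

A 6-joint arm with a two-finger parallel gripper is mounted at the origin on a cart in front of the work surface, level with it; the furniture and walls round the work are solid. World frame = base frame: x ahead of the robot, y to its left, z up, the work surface at z = 0. Lengths are in m, angles in rad, forces in N, time in s.
With the tool pointing down it reaches from about 0.3 to 0.875 m from the base axis. Payload 6.4 kg.
Tool frame: the origin (TCP) lies between the finger pads; the fingertips stand 8 mm ahead of it and the grasp point (between the pads) lies 11 mm behind it (ctrl.finger_overhang is the distance from the TCP to the fingertips, in m); z points along the fingers, y is the line along which they close (so a half turn about z gives the same grasp; the last joint's range is limited). The gripper opens to 85 mm and grips with 20 to 120 N. Pads are 22 mm wide; open, the fingers measure 114 mm over their backs; the gripper's body (76 mm by 85 mm) begins 54 mm behind the grasp point. The pads swing forward as they close: fully open they stand 13 mm farther back than shut.
Start: joints at [1.139, 0.181, 1.607, -0, 1.354, -0.206], TCP at [0.129, 0.56, 0.239] pointing down, gripper open.
Joint ranges: [-2.99, 2.99], [-0.89, 2.07], [0.3, 2.58], [-1.14, 4.28], [0, 2.63], [-3.12, 3.12]. Speed limits (rad/s): [2.57, 2.57, 3.01, 3.14, 3.14, 3.14].

INTERFACE

Orientations are given as a unit quaternion [w, x, y, z].
In Python, from bench import ctrl, camera gives the robot as it stands.
- The arm moves only by the shell command python3 -m pendant 'ROWS' [OPENING]. ROWS is JSON, a list of rows, each a list of 6 numbers: the shift along the world's x, y, z normalised to -1 to 1, where 1 is 200 mm, then the turn, a rotation vector about the world's x, y, z normalised to -1 to 1, where 1 is pi/2 rad. In form: [[dx, dy, dz, rx, ry, rz], ...]. A call has exactly 10 rows; each row shifts and turns the commanded pose from where the row before left it; what a row does not reach is not made up. A row lasts 1/8 s, in which the tool goes at most 62.5 mm and 10.7 degrees, less where a joint would pass 70% of its speed; a pose out of reach is approached as far as the arm can. A call with a number of a shift or a turn outside -1 to 1 is refused whole. A call with a gripper value outside its range is refused whole. OPENING is the opening, from -1 (shut) to 1 (fully open), set as the call begins (- or left out, the last holds). The fingers move at their own pace and stop on an object; the grip force is fixed at half the most. Time passes only in rows, so rows that do not move let the fingers close, or fill a call up. It gives the time, the measured TCP pose, the force, the opening and the grip force at its end, in the units of the state.
- ctrl.get_obs(): the state, without advancing time (a new reading comes with each control period).
- camera(name): name is "scene" or "side" or "wrist"; returns a dict with "color" (480x640x3 uint8, blue, green, red), "fx", "fy", "cx", "cy" (pixels), "xyz" and "rotation" of the camera in the world; the wrist camera has in their place "hand_eye" (4x4, takes a point from camera to tool coordinates, whose origin is the TCP and whose axes are the flange's). Camera axes: x right, y down, z forward; pixel columns grow to the right and rows downward; lengths in m; the calibration is good to about 2 mm. A picture is of the moment at which its call begins: read the wrist's pose just before it. There is no depth.
- ctrl.hand_in(): hands the job in; it is judged then, once.
The state is a dict: "time_s": time; "q": joint angles; "dq": joint speeds; "joint_efforts": joint torques, N m; "eef_pos": TCP position; "eef_rot": TCP orientation; "wrist_force": force on the tool from outside, world axes, zero at the start; "torque": the same for the moment, N m; "opening": opening from 0.0 (shut) to 1.0 (fully open); "grasp_force": force on a finger pad.
Only numpy, scipy, OpenCV 4.12 (cv2) and the standard library are available. Lean on these libraries where they do the work, as an engineer would, in place of code of your own. Each camera call takes 0.05 s, during which the arm holds its last target. There are 200 camera calls.

## Working session

There is one attempt and no reset: what is moved stays moved. The work goes in short steps, Python scripts to look and compute and a shell command to move; the robot and the scene stay as the last step left them, time stands still between calls to the robot, and variables do not carry over. Pictures are saved under pics/ and viewed, at most 10 in all, crops included, and the job is handed in when it is done.

```bash
ls; mkdir -p pics
python3 - <<'E'
from bench import ctrl,camera
import cv2,numpy as np
o=ctrl.get_obs(); print({k:np.round(v,3) for k,v in o.items()})
for n in("scene","side"):
    c=camera(n); cv2.imwrite(f"pics/{n}.png",c["color"]); np.savez(n,**c); print(n,c["xyz"],c["fx"])
c=camera("wrist");cv2.imwrite("pics/wrist.png",c["color"]);print(c["hand_eye"])
E
```

```text
pics
{'time_s': np.float64(0.0), 'q': array([ 1.139,  0.182,  1.608, -0.   ,  1.354, -0.206]), 'dq': array([ 0.   ,  0.   ,  0.   ,  0.001, -0.001, -0.   ]), 'joint_efforts': array([-0.0000e+00, -4.4488e+01, -3.5133e+01, -0.0000e+00,  9.0000e-03,
        0.0000e+00]), 'eef_pos': array([0.128, 0.56 , 0.238]), 'eef_rot': array([-0.   ,  0.113,  0.994, -0.001]), 'wrist_force': array([ 0.444, -0.667, -0.352]), 'torque': array([ 0.009, -0.011, -0.032]), 'grasp_force': np.float64(0.0), 'opening': np.float64(1.004)}
scene [-0.22883652 -0.7334016   0.78533165] 581.4943938763648
side [0.16165621 0.59708383 0.83175405] 495.2200117113563
[[ 5.46798831e-05 -9.45401872e-01 -3.25906884e-01  8.40186300e-02]
 [ 9.99999928e-01  1.73821223e-04 -3.36448954e-04 -1.80335776e-04]
 [ 3.74729005e-04 -3.25906842e-01  9.45401814e-01 -1.33837805e-01]
 [ 0.00000000e+00  0.00000000e+00  0.00000000e+00  1.00000000e+00]]
```

View pics/scene.png

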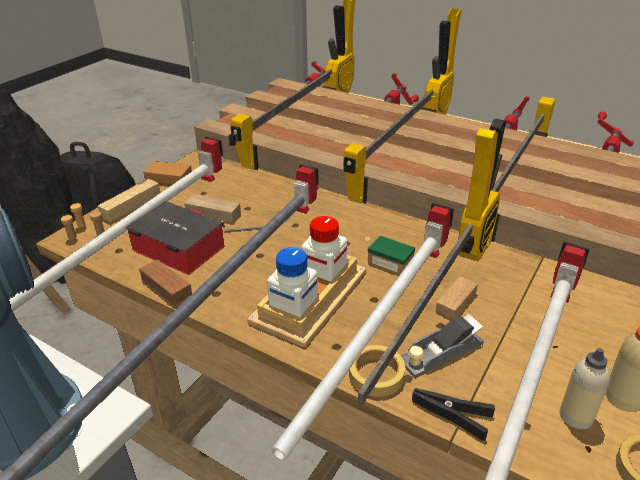

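View pics/side.png

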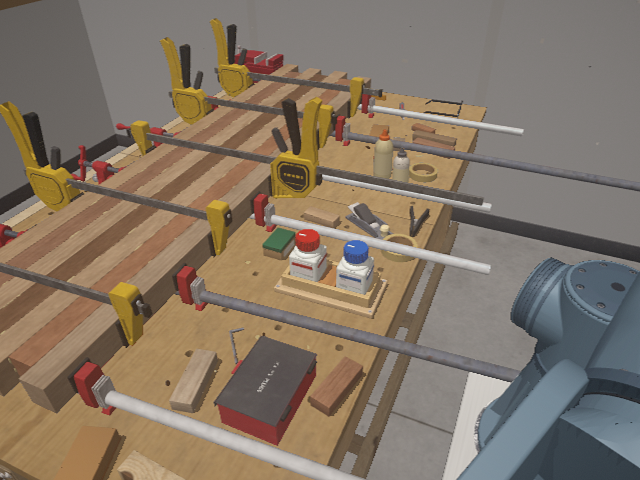

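The scene view shows the red lid at about (323,229) and the blue lid at (291,262). In the side view they are at (308,240) and (356,251). A dark bar and a white bar run on either side of the caddy, so I'll triangulate the lids and both bars.

```bash
cat > h.py <<'E'
import numpy as np,cv2
def ray(c,u,v):
    d=np.array([(u-c["cx"])/c["fx"],(v-c["cy"])/c["fy"],1.]);d=np.asarray(c["rotation"])@d
    return np.asarray(c["xyz"]),d/np.linalg.norm(d)
def plane(c,u,v,z):
    p,d=ray(c,u,v);return p+d*(z-p[2])/d[2]
def tri(a,b):
    (p,d),(q,e)=a,b
    s,t=np.linalg.lstsq(np.c_[d,-e],q-p,rcond=None)[0];x,y=p+s*d,q+t*e
    return (x+y)/2,np.linalg.norm(x-y)
def mask(im,col):
    h=cv2.cvtColor(im,cv2.COLOR_BGR2HSV)
    m=cv2.inRange(h,(105,120,50),(125,255,255)) if col=="b" else cv2.inRange(h,(0,170,70),(6,255,255))|cv2.inRange(h,(174,170,70),(180,255,255))
    return m
E
python3 - <<'E'
from h import *
S={n:dict(np.load(n+".npz")) for n in("scene","side")}
roi={"scene":{"r":(300,205,350,250),"b":(270,240,315,285)},"side":{"r":(290,222,325,260),"b":(338,235,375,270)}}
for col in"rb":
    cs=[]
    for n in S:
        x0,y0,x1,y1=roi[n][col];im=S[n]["color"][y0:y1,x0:x1]
        m=cv2.morphologyEx(mask(im,col),cv2.MORPH_CLOSE,np.ones((7,7)))
        k=max(cv2.findContours(m,0,2)[0],key=cv2.contourArea);M=cv2.moments(k)
        u,v=M["m10"]/M["m00"]+x0,M["m01"]/M["m00"]+y0;cs.append(ray(S[n],u,v))
        print(col,n,u,v,cv2.boundingRect(k),plane(S[n],u,v,.1315).round(3))
    print(col,"tri",tri(*cs))
L={"dark":((300,202,10,478),(200,303,510,375)),"whiteR":((432,240,280,452),(272,220,488,268)),"whiteL":((205,172,20,300),(110,397,340,475))}
for k,(a,b) in L.items():
    n1=np.cross(ray(S["scene"],*a[:2])[1],ray(S["scene"],*a[2:])[1]);n2=np.cross(ray(S["side"],*b[:2])[1],ray(S["side"],*b[2:])[1])
    d=np.cross(n1,n2);d/=np.linalg.norm(d)
    for x in(.3,.6):
        A=np.array([n1,n2,[1,0,0]]);print(k,np.linalg.solve(A,[n1@S["scene"]["xyz"],n2@S["side"]["xyz"],x]).round(3))
    for n,e in(("scene",a),("side",b)):
        print("  ends",[tri(ray(S[n],*e[i:i+2]),(np.linalg.solve(A,[n1@S["scene"]["xyz"],n2@S["side"]["xyz"],.6]),d))[0].round(3) for i in(0,2)])
a=cv2.resize(S["scene"]["color"][200:360,240:380],None,fx=3.5,fy=3.5,interpolation=2)
b=cv2.resize(S["side"]["color"][220:320,270:390],None,fx=2.5,fy=3,interpolation=2)
o=np.zeros((560,790,3),np.uint8);o[:a.shape[0],:490]=a;o[:300,490:790]=b
cv2.imwrite("pics/crop.png",o)
E
```

```text
Traceback (most recent call last):
  File "h.py", line 3, in ray
    d=np.array([(u-c["cx"])/c["fx"],(v-c["cy"])/c["fy"],1.]);d=np.asarray(c["rotation"])@d
                                                               ~~~~~~~~~~~~~~~~~~~~~~~~~^~
ValueError: matmul: Input operand 1 has a mismatch in its core dimension 0, with gufunc signature (n?,k),(k,m?)->(n?,m?) (size 3 is different from 4)
```

View pics/wrist.png

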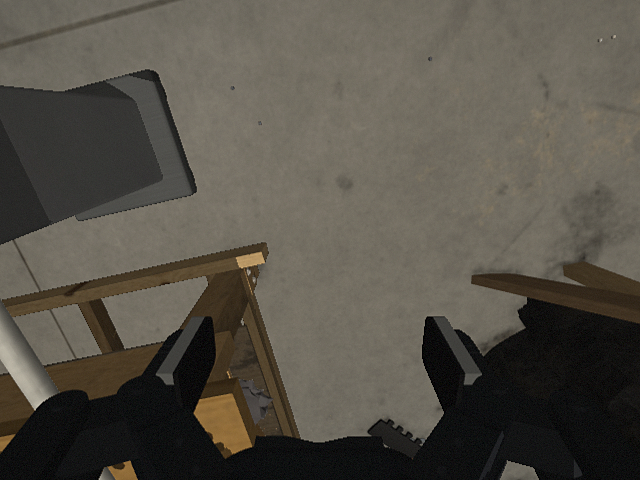

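The wrist view shows mostly floor, with a white bar at the lower left, so it's no help yet. The camera rotation turns out to be a quaternion, so I'll convert it.

```bash
cat > fix.sed <<'E'
s/np.asarray(c\["rotation"\])@d/R.from_quat(np.roll(c["rotation"],-1)).apply(d)/
s/^import numpy as np,cv2/import numpy as np,cv2\nfrom scipy.spatial.transform import Rotation as R/
E
sed -i -f fix.sed h.py
cat > m.py <<'E'
from h import *
S={n:dict(np.load(n+".npz")) for n in("scene","side")}
roi={"scene":{"r":(300,205,350,250),"b":(270,240,315,285)},"side":{"r":(290,222,325,260),"b":(338,235,375,270)}}
for col in"rb":
    cs=[]
    for n in S:
        x0,y0,x1,y1=roi[n][col];im=S[n]["color"][y0:y1,x0:x1]
        m=cv2.morphologyEx(mask(im,col),cv2.MORPH_CLOSE,np.ones((7,7)))
        k=max(cv2.findContours(m,0,2)[0],key=cv2.contourArea);M=cv2.moments(k)
        u,v=M["m10"]/M["m00"]+x0,M["m01"]/M["m00"]+y0;cs.append(ray(S[n],u,v))
        print(col,n,u,v,cv2.boundingRect(k),plane(S[n],u,v,.1315).round(3))
    print(col,"tri",tri(*cs))
L={"dark":((300,202,10,478),(200,303,510,375)),"whiteR":((432,240,280,452),(272,220,488,268)),"whiteL":((205,172,20,300),(110,397,340,475))}
for k,(a,b) in L.items():
    n1=np.cross(ray(S["scene"],*a[:2])[1],ray(S["scene"],*a[2:])[1]);n2=np.cross(ray(S["side"],*b[:2])[1],ray(S["side"],*b[2:])[1])
    d=np.cross(n1,n2);d/=np.linalg.norm(d)
    for x in(.3,.6):
        A=np.array([n1,n2,[1,0,0]]);P=np.linalg.solve(A,[n1@S["scene"]["xyz"],n2@S["side"]["xyz"],x]);print(k,P.round(3))
    for n,e in(("scene",a),("side",b)):
        print("  ends",[tri(ray(S[n],*e[i:i+2]),(P,d))[0].round(3) for i in(0,2)])
a=cv2.resize(S["scene"]["color"][200:360,240:380],None,fx=3.5,fy=3.5,interpolation=2)
b=cv2.resize(S["side"]["color"][220:320,270:390],None,fx=2.5,fy=3,interpolation=2)
o=np.zeros((560,790,3),np.uint8);o[:a.shape[0],:490]=a;o[:300,490:790]=b
cv2.imwrite("pics/crop.png",o)
E
python3 m.py
```

```text
r scene 323.9817880794702 228.60761589403972 (10, 11, 29, 26) [ 0.572 -0.241  0.132]
r side 307.10429970200084 239.84844614729673 (6, 8, 23, 21) [ 0.574 -0.24   0.131]
r tri (array([ 0.57338095, -0.24031637,  0.13100118]), np.float64(0.000791991564027887))
b scene 291.25521557719054 261.70514603616135 (6, 7, 31, 30) [ 0.451 -0.245  0.132]
b side 355.5912838633687 251.30231645072635 (6, 5, 24, 24) [ 0.453 -0.244  0.131]
b tri (array([ 0.45274503, -0.24418721,  0.13099819]), np.float64(0.0014545117999142138))
dark [ 0.3   -0.088  0.036]
dark [ 0.6   -0.063  0.028]
  ends [array([ 0.772, -0.049,  0.023]), array([-0.067, -0.118,  0.045])]
  ends [array([ 0.762, -0.05 ,  0.023]), array([ 0.077, -0.106,  0.042])]
whiteR [ 0.3   -0.411  0.043]
whiteR [ 0.6   -0.401  0.04 ]
  ends [array([ 0.77 , -0.396,  0.039]), array([ 0.164, -0.415,  0.044])]
  ends [array([ 0.758, -0.396,  0.039]), array([ 0.167, -0.415,  0.044])]
whiteL [0.3   0.209 0.041]
whiteL [0.6   0.228 0.037]
  ends [array([0.753, 0.238, 0.034]), array([0.176, 0.201, 0.043])]
  ends [array([0.763, 0.238, 0.034]), array([0.306, 0.209, 0.041])]
```

View pics/crop.png

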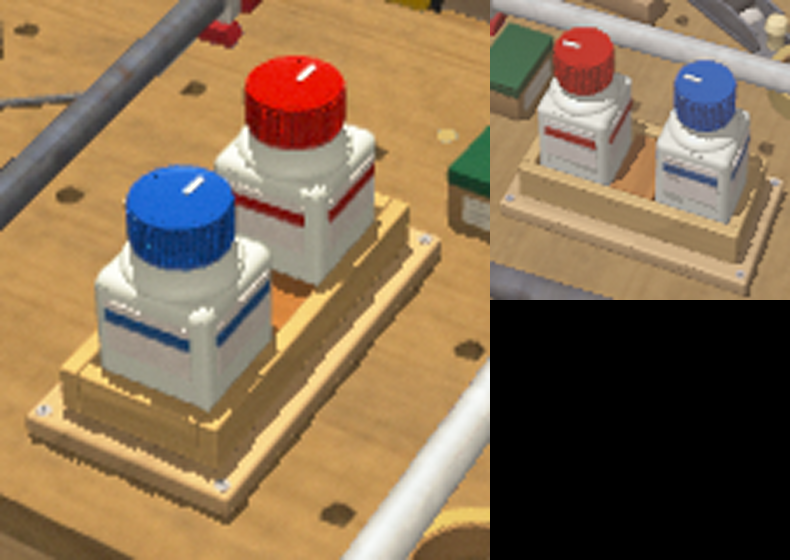

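The crop shows both lid bars pointing roughly away from the robot, along the caddy's x. The lids are 120.7 mm apart at the right height, and the clamp bars lie low (z≈0.04), so they're clear of the path. I'll move over the red lid with the closing line at about -30°, which leaves joint 6 room to turn either way.

```bash
r='[0.111,-0.2,0.003,0,0,-0.0595]'
python3 -m pendant '[[0.111,-0.2,0.003,0,0,-0.0595],[0.111,-0.2,0.003,0,0,-0.0595],[0.111,-0.2,0.003,0,0,-0.0595],[0.111,-0.2,0.003,0,0,-0.0595],[0.111,-0.2,0.003,0,0,-0.0595],[0.111,-0.2,0.003,0,0,-0.0595],[0.111,-0.2,0.003,0,0,-0.0595],[0.111,-0.2,0.003,0,0,-0.0595],[0.111,-0.2,0.003,0,0,-0.0595],[0.111,-0.2,0.003,0,0,-0.0595]]' 1
python3 -m pendant '[[0.111,-0.2,0.003,0,0,-0.0595],[0.111,-0.2,0.003,0,0,-0.0595],[0.111,-0.2,0.003,0,0,-0.0595],[0.111,-0.2,0.003,0,0,-0.0595],[0.111,-0.2,0.003,0,0,-0.0595],[0.111,-0.2,0.003,0,0,-0.0595],[0.111,-0.2,0.003,0,0,-0.0595],[0.111,-0.2,0.003,0,0,-0.0595],[0.111,-0.2,0.003,0,0,-0.0595],[0.111,-0.2,0.003,0,0,-0.0595]]' 1
cat > w.py <<'E'
import sys
from h import *
from bench import ctrl,camera
def wcam():
    o=ctrl.get_obs();c=camera("wrist");T=np.eye(4);T[:3,:3]=R.from_quat(np.roll(o["eef_rot"],-1)).as_matrix();T[:3,3]=o["eef_pos"]
    H=T@np.asarray(c["hand_eye"]);c["xyz"]=H[:3,3];c["rotation"]=np.roll(R.from_matrix(H[:3,:3]).as_quat(),1)
    return o,c
def yaw(o): 
    y=R.from_quat(np.roll(o["eef_rot"],-1)).apply([0,1,0]);return np.degrees(np.arctan2(y[1],y[0]))
if __name__=="__main__":
    o,c=wcam();print(o["eef_pos"].round(4),"yawy",yaw(o),"q",o["q"].round(3),o["opening"],"t",o["time_s"],"fx",c["fx"])
    im=c["color"];cv2.imwrite(f"pics/{sys.argv[1]}.png",im)
    m=cv2.morphologyEx(mask(im,"r"),cv2.MORPH_CLOSE,np.ones((15,15)))
    k=cv2.convexHull(max(cv2.findContours(m,0,2)[0],key=cv2.contourArea));(u,v),s,a=cv2.fitEllipse(k)
    print("px",u,v,s,"hull->z.145",plane(c,u,v,.145).round(4),"z.1315",plane(c,u,v,.1315).round(4))
    f=np.zeros_like(m);cv2.fillConvexPoly(f,k,255);f=cv2.erode(f,np.ones((9,9)))
    h=cv2.cvtColor(im,cv2.COLOR_BGR2HSV);w=cv2.inRange(h,(0,0,130),(180,90,255))&f
    k=max(cv2.findContours(w,0,2)[0],key=cv2.contourArea)
    b=cv2.boxPoints(cv2.minAreaRect(k));P=np.array([plane(c,x,y,.145) for x,y in b])
    e=[P[1]-P[0],P[2]-P[1]];e=max(e,key=np.linalg.norm)
    print("bar",cv2.contourArea(k),"centre",P.mean(0).round(4),"len",np.linalg.norm(e),"angle",np.degrees(np.arctan2(e[1],e[0])))
E
python3 w.py w1
```

```text
time_s: 1.4
eef_pos: [0.3511, 0.1591, 0.2453]
eef_rot: [0.0, 0.549, 0.836, 0.0]
wrist_force: [-0.1, 0.5, -0.4]
opening: 1.002
grasp_force: 0.0
time_s: 2.65
eef_pos: [0.5731, -0.2409, 0.2508]
eef_rot: [-0.0, 0.867, 0.498, -0.0]
wrist_force: [1.1, 0.9, 0.2]
opening: 0.998
grasp_force: 0.0
[ 0.5731 -0.2409  0.2508] yawy -30.224526225091722 q [-0.589  0.275  1.471  0.     1.397 -0.061] 0.997587401706192 t 2.65 fx 366.3918636076388
px 322.93536376953125 228.2451934814453 (84.29959869384766, 114.8262710571289) hull->z.145 [ 0.5822 -0.2317  0.145 ] z.1315 [ 0.5803 -0.2353  0.1315]
bar 820.5 centre [ 0.6001 -0.2254  0.145 ] len 0.04353222187569453 angle -69.15416144615057
```

View pics/w1.png

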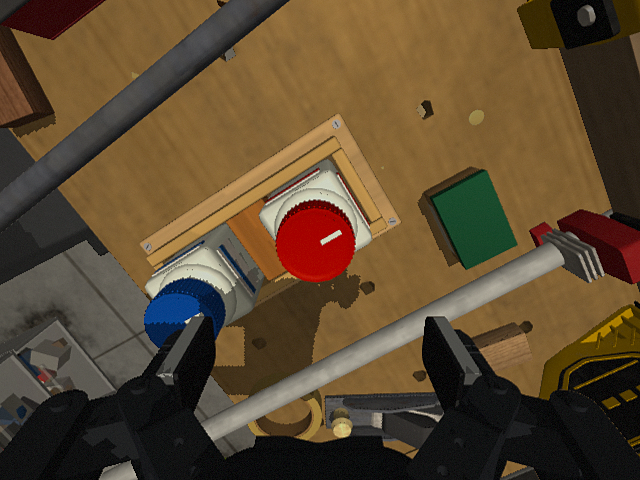

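The wrist view shows the red lid at about (316,242), with its bar running from (320,243) to (341,233). My mask also picked up the jar's red band, so I'll restrict it to the bright top face.

```bash
cat > m2.py <<'E'
from w import *
o,c=wcam();im=c["color"];h=cv2.cvtColor(im,cv2.COLOR_BGR2HSV)
r=(cv2.inRange(h,(0,200,170),(6,255,255))|cv2.inRange(h,(174,200,170),(180,255,255)))
n,l,s,_=cv2.connectedComponentsWithStats(cv2.morphologyEx(r,cv2.MORPH_OPEN,np.ones((5,5))))
i=1+np.argmin([np.hypot(s[j,0]+s[j,2]/2-316,s[j,1]+s[j,3]/2-242)for j in range(1,n)])
k=cv2.convexHull(cv2.findContours((l==i).astype(np.uint8),0,2)[0][0]);(u,v),ax,_=cv2.fitEllipse(k)
ctr=plane(c,u,v,.145);print("top",u,v,ax,ctr.round(4),"dia",[a*np.linalg.norm(plane(c,u+1,v,.145)-ctr) for a in ax])
f=np.zeros(im.shape[:2],np.uint8);cv2.fillConvexPoly(f,k,255)
w=cv2.inRange(h,(0,0,130),(180,110,255))&f
k=max(cv2.findContours(w,0,2)[0],key=cv2.contourArea);P=np.array([plane(c,*p,.145)for p in cv2.boxPoints(cv2.minAreaRect(k))])
e=max([P[1]-P[0],P[2]-P[1]],key=np.linalg.norm);d=P.mean(0)-ctr
print("bar",P.mean(0).round(4),np.linalg.norm(e),np.degrees(np.arctan2(e[1],e[0])),"from ctr",np.degrees(np.arctan2(d[1],d[0])),"yaw",yaw(o))
b=cv2.inRange(h,(105,120,50),(125,255,255));k=max(cv2.findContours(b,0,2)[0],key=cv2.contourArea)
E
python3 m2.py
```

```text
top 303.4949035644531 264.8378601074219 (21.58958625793457, 50.365020751953125) [ 0.5585 -0.2533  0.145 ] dia [np.float64(0.015221432586609789), np.float64(0.03550914588820838)]Traceback (most recent call last):
  File "m2.py", line 10, in <module>
    k=max(cv2.findContours(w,0,2)[0],key=cv2.contourArea);P=np.array([plane(c,*p,.145)for p in cv2.boxPoints(cv2.minAreaRect(k))])
ValueError: max() iterable argument is empty
```

```bash
python3 - <<'E'
import cv2
h=cv2.cvtColor(cv2.imread("pics/w1.png"),cv2.COLOR_BGR2HSV)
for p in[(300,215),(290,250),(330,270),(310,255),(340,220),(315,205),(330,238),(285,228),(280,250),(300,180),(318,240)]: print(p,h[p[1],p[0]])
E
sed -i 's/(0,200,170)/(0,190,125)/;s/(174,200,170)/(174,190,125)/;s/cv2.findContours((l==i).astype(np.uint8),0,2)\[0\]\[0\]/max(cv2.findContours((l==i).astype(np.uint8),0,2)[0],key=cv2.contourArea)/' m2.py; python3 m2.py
```

```text
(300, 215) [  1 255 157]
(290, 250) [  0 255 167]
(330, 270) [  0 255 169]
(310, 255) [  0 255 167]
(340, 220) [  0 255 160]
(315, 205) [  4 233  68]
(330, 238) [ 33  31 212]
(285, 228) [  1 255 161]
(280, 250) [  0 255 165]
(300, 180) [  0 255 145]
(318, 240) [  0 255 165]
top 312.58837890625 242.07521057128906 (74.1236572265625, 78.57772064208984) [ 0.5715 -0.2393  0.145 ] dia [np.float64(0.05109059297413026), np.float64(0.05416060799441078)]
bar [ 0.5835 -0.2399  0.145 ] 0.015598902974650896 1.9296356195909332 from ctr -2.9059596493616056 yaw -30.32418693330751
```

The lid centre is about (0.572,-0.240) and its bar sits at about 2°. Both views agree, and the TCP is already above it, so I'll descend and grip.

```bash
python3 -m pendant '[[-0.003,0.005,-0.07,0,0,0.02],[0,0,-0.07,0,0,0],[0,0,-0.07,0,0,0],[0,0,-0.07,0,0,0],[0,0,-0.07,0,0,0],[0,0,-0.07,0,0,0],[0,0,-0.07,0,0,0],[0,0,-0.07,0,0,0],[0,0,-0.07,0,0,0],[0,0,0,0,0,0]]' 1
python3 -m pendant '[[0,0,0,0,0,0],[0,0,0,0,0,0],[0,0,0,0,0,0],[0,0,0,0,0,0],[0,0,0,0,0,0],[0,0,0,0,0,0],[0,0,0,0,0,0],[0,0,0,0,0,0],[0,0,0,0,0,0],[0,0,0,0,0,0]]' -1
python3 -c "
from bench import ctrl
o=ctrl.get_obs();print(o['q'].round(3),o['torque'].round(2),o['joint_efforts'].round(2))"
```

```text
time_s: 4.05
eef_pos: [0.5712, -0.238, 0.1236]
eef_rot: [-0.001, 0.858, 0.513, -0.001]
wrist_force: [-0.2, -0.3, 0.0]
opening: 1.0
grasp_force: 0.0
time_s: 5.3
eef_pos: [0.5727, -0.2389, 0.1264]
eef_rot: [0.001, 0.858, 0.513, 0.0]
wrist_force: [-0.6, 0.2, 6.5]
opening: 0.645
grasp_force: 64.0
[-0.586  0.396  1.578 -0.     1.166 -0.093] [0.11 0.19 0.01] [-8.000e-02 -4.865e+01 -3.001e+01  4.000e-02 -3.700e-01 -0.000e+00]
```

The grip is good: opening 55 mm at 64 N. I'll probe 20° in the positive direction, with a 2 mm relief upward because the fingertips seem to be touching something.

```bash
python3 -m pendant '[[0,0,0.01,0,0,0.02],[0,0,0,0,0,0.02],[0,0,0,0,0,0.02],[0,0,0,0,0,0.02],[0,0,0,0,0,0.02],[0,0,0,0,0,0.02],[0,0,0,0,0,0.02],[0,0,0,0,0,0.02],[0,0,0,0,0,0.02],[0,0,0,0,0,0]]' -1
python3 -c "
from w import *
o=ctrl.get_obs();print(yaw(o),o['q'].round(3),o['torque'].round(2),o['joint_efforts'].round(2))"
```

```text
time_s: 6.55
eef_pos: [0.5714, -0.2365, 0.1268]
eef_rot: [-0.002, 0.777, 0.63, 0.0]
wrist_force: [-3.9, 6.2, 1.9]
opening: 0.645
grasp_force: 64.0
-11.89144351421857 [-0.585  0.394  1.579  0.002  1.172 -0.378] [ 1.5   0.61 -0.24] [ -3.18 -52.14 -35.3   -1.46  -2.29  -0.28]
```

Run:
```python
from w import *
o,c=wcam();cv2.imwrite("pics/w2.png",c["color"][200:480,160:480])
```

```text
(no output)
```

View pics/w2.png

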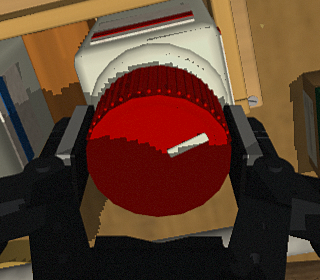

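The lid turned with the gripper, about 16° at very low torque, so positive is the loosening direction. I'll carry on that way and ease the side load.

```bash
python3 -m pendant '[[-0.005,0.007,0,0,0,0.05],[0,0,0,0,0,0.05],[0,0,0,0,0,0.05],[0,0,0,0,0,0.05],[0,0,0,0,0,0.05],[0,0,0,0,0,0.05],[0,0,0,0,0,0.05],[0,0,0,0,0,0.05],[0,0,0,0,0,0.05],[0,0,0,0,0,0]]' -1
python3 -c "
from w import *
o=ctrl.get_obs();print(yaw(o),o['q'].round(3),o['torque'].round(2))"
```

```text
time_s: 7.85
eef_pos: [0.5709, -0.2377, 0.1273]
eef_rot: [0.0, 0.511, 0.86, -0.001]
wrist_force: [-2.4, -1.7, -0.1]
opening: 0.642
grasp_force: 67.8
28.531066126689833 [-5.860e-01  3.920e-01  1.582e+00 -1.000e-03  1.168e+00 -1.083e+00] [-0.17  0.4  -0.  ]
```

Forces are low and the lid has turned about 57°. I'll continue another 40°, then another 40°.

```bash
python3 -m pendant '[[0,0,0,0,0,0.05],[0,0,0,0,0,0.05],[0,0,0,0,0,0.05],[0,0,0,0,0,0.05],[0,0,0,0,0,0.05],[0,0,0,0,0,0.05],[0,0,0,0,0,0.05],[0,0,0,0,0,0.05],[0,0,0,0,0,0.05],[0,0,0,0,0,0]]' -1
python3 -c "
from w import *
o=ctrl.get_obs();print(yaw(o),o['torque'].round(2))"
python3 -m pendant '[[0,0,0,0,0,0.05],[0,0,0,0,0,0.05],[0,0,0,0,0,0.05],[0,0,0,0,0,0.05],[0,0,0,0,0,0.05],[0,0,0,0,0,0.05],[0,0,0,0,0,0.05],[0,0,0,0,0,0.05],[0,0,0,0,0,0.04],[0,0,0,0,0,0]]' -1
python3 - <<'E'
from w import *
o,c=wcam();print(yaw(o),o['q'].round(3),o['torque'].round(2));cv2.imwrite("pics/w3.png",c["color"][200:480,160:480])
E
```

```text
time_s: 9.1
eef_pos: [0.5699, -0.2384, 0.127]
eef_rot: [-0.001, 0.183, 0.983, -0.001]
wrist_force: [-4.7, -3.4, -1.1]
opening: 0.645
grasp_force: 67.8
68.96157803181252 [-0.63  0.99  0.05]
time_s: 10.35
eef_pos: [0.5698, -0.2397, 0.1272]
eef_rot: [-0.002, -0.161, 0.987, -0.002]
wrist_force: [-7.4, -7.7, -1.9]
opening: 0.637
grasp_force: 67.8
108.53476819635266 [-0.588  0.392  1.582 -0.005  1.168 -2.48 ] [-1.23  1.19 -0.03]
```

View pics/w3.png

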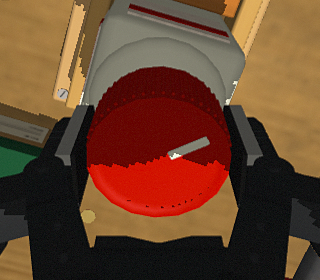

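The bar hasn't shifted in the grip, and the lid has turned about 137°. I'll add 4° to reach mid-window, ease the side load and lift slowly.

```bash
python3 -m pendant '[[-0.006,-0.006,0,0,0,0.045],[0,0,0,0,0,0],[0,0,0,0,0,0],[0,0,0.01,0,0,0],[0,0,0.01,0,0,0],[0,0,0.01,0,0,0],[0,0,0.01,0,0,0],[0,0,0.01,0,0,0],[0,0,0.01,0,0,0],[0,0,0,0,0,0]]' -1
python3 -c "
from w import *
o=ctrl.get_obs();print(yaw(o),o['torque'].round(2))"
```

```text
time_s: 11.65
eef_pos: [0.569, -0.2395, 0.1311]
eef_rot: [-0.001, -0.195, 0.981, 0.0]
wrist_force: [18.0, -17.2, -49.7]
opening: 0.638
grasp_force: 75.2
112.44097911732588 [-2.64 -2.86 -0.01]
```

The lift is blocked at 4 mm with 50 N. I'll go back down and measure the lid's angle properly.

```bash
python3 -m pendant '[[0,0,-0.015,0,0,0],[0,0,-0.015,0,0,0],[0,0,0,0,0,0],[0,0,0,0,0,0],[0,0,0,0,0,0],[0,0,0,0,0,0],[0,0,0,0,0,0],[0,0,0,0,0,0],[0,0,0,0,0,0],[0,0,0,0,0,0]]' -1
cat > bar.py <<'E'
from w import *
o,c=wcam();im=c["color"];h=cv2.cvtColor(im,cv2.COLOR_BGR2HSV)
z=.145
f=np.zeros(im.shape[:2],np.uint8);f[310:410,260:380]=255
r=cv2.inRange(h,(0,190,40),(6,255,255))|cv2.inRange(h,(174,190,40),(180,255,255))
hull=cv2.convexHull(max(cv2.findContours(r&f,0,2)[0],key=cv2.contourArea));f[:]=0;cv2.fillConvexPoly(f,hull,255)
f=cv2.erode(f,np.ones((9,9)))
w=cv2.inRange(h,(0,0,100),(180,110,255))&f
k=max(cv2.findContours(w,0,2)[0],key=cv2.contourArea);B=cv2.boxPoints(cv2.minAreaRect(k));P=np.array([plane(c,*p,z)for p in B])
e=max([P[1]-P[0],P[2]-P[1]],key=np.linalg.norm);a=np.degrees(np.arctan2(e[1],e[0]))
print("box",B.mean(0),cv2.contourArea(k),"bar centre",P.mean(0).round(4),"len",np.linalg.norm(e),"angle",a,a%180,"yaw",yaw(o),"rel",(a-yaw(o))%180,o["eef_pos"].round(4),o["wrist_force"].round(1),o["torque"].round(2))
E
python3 bar.py
```

```text
time_s: 12.9
eef_pos: [0.5693, -0.2397, 0.1303]
eef_rot: [-0.001, -0.195, 0.981, -0.001]
wrist_force: [3.0, -9.1, -20.0]
opening: 0.637
grasp_force: 78.6
box [348.26184 347.4216 ] 324.5 bar centre [ 0.5638 -0.2299  0.145 ] len 0.016371020224695342 angle 138.42323636310113 138.42323636310113 yaw 112.47235185922004 rel 25.950884503881085 [ 0.5693 -0.2397  0.1303] [  3.   -9.1 -20. ] [-1.59 -0.62 -0.07]
```

The lid reads about 138–142°, but lateral loads or an angle error could be holding it. I'll find the stop near 154° as an absolute reference, easing the side load as I go.

```bash
python3 -m pendant '[[0,-0.005,-0.01,0,0,0],[0,0,0,0,0,0.022],[0,0,0,0,0,0.022],[0,0,0,0,0,0.022],[0,0,0,0,0,0.022],[0,0,0,0,0,0],[0,0,0,0,0,0],[0,0,0,0,0,0],[0,0,0,0,0,0],[0,0,0,0,0,0]]' -1
python3 bar.py
python3 -m pendant '[[0,0,0,0,0,0.022],[0,0,0,0,0,0.022],[0,0,0,0,0,0.022],[0,0,0,0,0,0.022],[0,0,0,0,0,0],[0,0,0,0,0,0],[0,0,0,0,0,0],[0,0,0,0,0,0],[0,0,0,0,0,0],[0,0,0,0,0,0]]' -1
python3 bar.py
```

```text
time_s: 14.2
eef_pos: [0.5688, -0.2399, 0.1298]
eef_rot: [-0.001, -0.263, 0.965, 0.0]
wrist_force: [-1.7, -6.9, -12.8]
opening: 0.641
grasp_force: 79.2
box [348.28253 347.4719 ] 321.0 bar centre [ 0.5617 -0.2312  0.145 ] len 0.016300602212580177 angle 146.42950661244888 146.42950661244888 yaw 120.54984086170046 rel 25.879665750748416 [ 0.5688 -0.2399  0.1298] [ -1.7  -6.9 -12.8] [-1.16  0.2  -0.  ]
time_s: 15.5
eef_pos: [0.5688, -0.2402, 0.1296]
eef_rot: [-0.001, -0.329, 0.944, -0.0]
wrist_force: [-1.0, -7.9, -14.8]
opening: 0.637
grasp_force: 79.1
box [348.28253 347.4719 ] 319.0 bar centre [ 0.5606 -0.2326  0.145 ] len 0.016280114449691834 angle 154.33612406023272 154.33612406023272 yaw 128.45477794285202 rel 25.8813461173807 [ 0.5688 -0.2402  0.1296] [ -1.   -7.9 -14.8] [-1.38  0.07 -0.09]
```

There's still no stop at about 155° nominal. I'd left 4 mm of upward pull on the lid (12 mm up, only 8 mm back down), so I'll remove that and keep going to the stop.

```bash
python3 -m pendant '[[0,-0.004,-0.015,0,0,0],[0,0,0,0,0,0.022],[0,0,0,0,0,0.022],[0,0,0,0,0,0.022],[0,0,0,0,0,0.022],[0,0,0,0,0,0],[0,0,0,0,0,0],[0,0,0,0,0,0]
,[0,0,0,0,0,0],[0,0,0,0,0,0]]' -1
python3 bar.py
python3 - <<'E'
from bench import ctrl,camera
import cv2,numpy as np
print(ctrl.get_obs()["q"].round(3))
a=camera("scene")["color"][170:310,250:390];b=camera("side")["color"][190:290,255:355]
o=np.zeros((480,790,3),np.uint8);o[:420,:420]=cv2.resize(a,None,fx=3,fy=3,interpolation=2);o[:370,420:]=cv2.resize(b,(370,370),interpolation=2);cv2.imwrite("pics/c2.png",o)
E
```

```text
time_s: 16.8
eef_pos: [0.5697, -0.2406, 0.1287]
eef_rot: [-0.0, -0.394, 0.919, -0.0]
wrist_force: [-3.9, -4.4, -2.9]
opening: 0.641
grasp_force: 80.3
box [348.5 347.5] 319.5 bar centre [ 0.56   -0.2347  0.145 ] len 0.016007163381645973 angle 162.40719519296542 162.40719519296542 yaw 136.46509066439526 rel 25.942104528570155 [ 0.5697 -0.2406  0.1287] [-3.9 -4.4 -2.9] [-0.8   0.61 -0.07]
[-5.910e-01  3.900e-01  1.581e+00 -1.000e-03  1.170e+00 -2.972e+00]
```

View pics/c2.png

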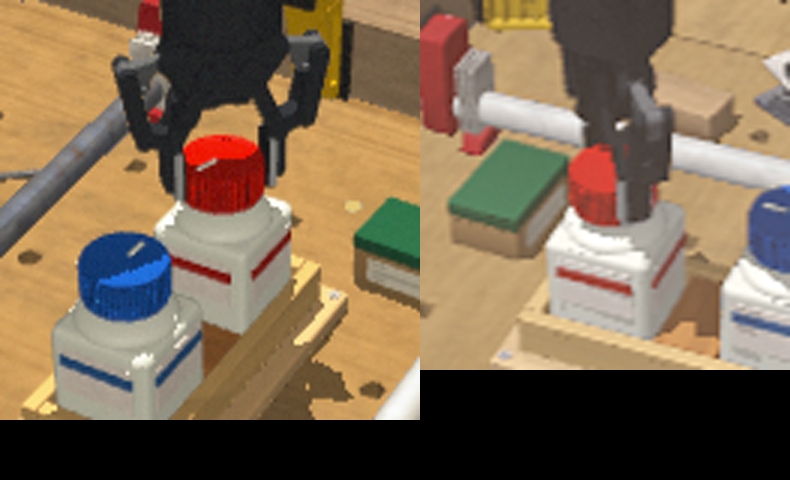

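The views show the red lid in the jaws with its bar now pointing back toward the robot, so it really has turned about 160°. The blue lid is undisturbed. I'll compare the bar's position in the hand before and after the lift, the lid's angle in the scene view, and the efforts.

Run:
```python
from w import *
o=ctrl.get_obs();print("eff",o["joint_efforts"].round(2))
cur=camera("wrist")["color"][200:480,160:480]
for n,im in(("w2",cv2.imread("pics/w2.png")),("w3",cv2.imread("pics/w3.png")),("now",cur)):
    h=cv2.cvtColor(im,cv2.COLOR_BGR2HSV);f=np.zeros(im.shape[:2],np.uint8);f[115:175,150:225]=255
    w=cv2.inRange(h,(0,0,70),(180,110,255))&f;k=max(cv2.findContours(w,0,2)[0],key=cv2.contourArea);print(n,np.round(cv2.minAreaRect(k),2) if 0 else cv2.minAreaRect(k),"lid x-extent",end=" ")
    r=mask(im,"r");print(np.where(r[170]>0)[0][[0,-1]],"bottom",np.where((cv2.inRange(h,(0,190,40),(6,255,255)))[:,160]>0)[0].max())
c=camera("scene");im=c["color"];h=cv2.cvtColor(im,cv2.COLOR_BGR2HSV)
ims={"scene0":np.load("scene.npz")["color"],"now":im}
for n,x in ims.items():
  h=cv2.cvtColor(x,cv2.COLOR_BGR2HSV);w=cv2.inRange(h,(0,0,110),(180,120,255))
  for nm,(x0,y0,x1,y1) in {"red":(312,217,337,228),"blue":(280,250,304,264)}.items():
    f=np.zeros_like(w);f[y0:y1,x0:x1]=255
    k=cv2.findContours(w&f,0,2)[0]
    for q in k:
        if cv2.contourArea(q)>4:
            B=cv2.boxPoints(cv2.minAreaRect(q));P=np.array([plane(c,*p,.145)for p in B]);e=max([P[1]-P[0],P[2]-P[1]],key=np.linalg.norm)
            print(n,nm,B.mean(0),P.mean(0).round(4),"len",np.linalg.norm(e).round(4),"ang",np.degrees(np.arctan2(e[1],e[0]))%180)
# caddy yaw from blue/red lid centres
print("caddy yaw",np.degrees(np.arctan2(-.2403+.2442,.5734-.4527)))
```

```text
eff [ 3.430e+00 -5.362e+01 -3.375e+01  1.590e+00 -2.000e-01 -4.000e-02]
w2 ((187.2177276611328, 144.9136962890625), (9.377089500427246, 42.58066940307617), 64.29004669189453) lid x-extent [ 89 228] bottom 215
w3 ((188.3446807861328, 147.62277221679688), (8.92042350769043, 42.480796813964844), 67.61986541748047) lid x-extent [ 88 228] bottom 216
now ((188.50001525878906, 147.5), (8.92042350769043, 42.10004806518555), 67.61986541748047) lid x-extent [ 88 228] bottom 216
scene0 red [327.00003 220.00003] [ 0.5841 -0.2406  0.145 ] len 0.0162 ang 1.9695127409700475
scene0 blue [295.00003 252.50003] [ 0.4633 -0.2454  0.145 ] len 0.0156 ang 1.9695063488360403
now blue [295.00003 252.50003] [ 0.4633 -0.2454  0.145 ] len 0.0156 ang 1.9695063488360403
caddy yaw 1.850669630553465
```

The lid hasn't slipped in the hand, so it rose about 3 mm with the gripper and then caught. The TCP has wandered about 3 mm sideways, and an off-centre lid would put its lugs under the ribs. I'll measure the lid's present centre in the same cameras as at the start.

```bash
cat > ctr.py <<'E'
from w import *
o=ctrl.get_obs();print(o["eef_pos"].round(4),yaw(o).round(2),o["wrist_force"].round(1),"t",o["time_s"],"q6",o["q"][5].round(3))
def bars(c,roi,z):
    im=cv2.resize(c["color"],None,fx=4,fy=4,interpolation=cv2.INTER_LINEAR);b,g,r=[im[...,i].astype(float) for i in range(3)]
    w=((g>.55*r)&(r>60)).astype(np.uint8);f=np.zeros_like(w);x0,y0,x1,y1=[4*i for i in roi];f[y0:y1,x0:x1]=1
    k=max(cv2.findContours(w&f,0,2)[0],key=cv2.contourArea);B=(cv2.boxPoints(cv2.minAreaRect(k))-1.5)/4
    P=np.array([plane(c,*p,z) for p in B]);e=max([P[1]-P[0],P[2]-P[1]],key=np.linalg.norm);a=np.arctan2(e[1],e[0])
    return B.mean(0),P.mean(0),np.linalg.norm(e),a
import sys
z=float(sys.argv[1]);ang=None
rois={"scene":((314,216,336,226),(313,220,324,229)),"side":((300,230,316,238),(300,228,320,246))}
for n in("scene","side"):
    c0=dict(np.load(n+".npz"));c=camera(n)
    for lab,cc,roi,zz in(("init",c0,rois[n][0],.145),("now",c,rois[n][1],z)):
        try:
            B,P,L,a=bars(cc,roi,zz)
            if lab=="now" and np.cos(a)>0: a+=np.pi
            if lab=="init" and np.cos(a)<0: a+=np.pi
            print(n,lab,B.round(1),"bar",P.round(4),"len",L.round(4),"ang",np.degrees(a).round(1),"centre",(P[:2]-.0107*np.array([np.cos(a),np.sin(a)])).round(4))
        except Exception as e: print(n,lab,e)
E
python3 ctr.py .147
```

```text
[ 0.5697 -0.2406  0.1287] 136.47 [-3.5 -4.9 -2.9] t 17.05 q6 -2.972
scene init [327.  220.2] bar [ 0.5833 -0.2411  0.145 ] len 0.0172 ang 2.0 centre [ 0.5726 -0.2414]
scene now [318.4 224.6] bar [ 0.5592 -0.2362  0.147 ] len 0.0164 ang 159.9 centre [ 0.5692 -0.2399]
side init [302.5 234.3] bar [ 0.5845 -0.2393  0.145 ] len 0.0158 ang 2.1 centre [ 0.5738 -0.2397]
side now [309.5 236.5] bar [ 0.5651 -0.2363  0.147 ] len 0.0693 ang 114.0 centre [ 0.5695 -0.246 ]
```

In the scene view the lid has turned 158° and its centre sits (-3.4,+1.5) mm off its start, which explains both the catch and the missing stop. I'll turn back to about 141° while recentring it.

```bash
python3 -m pendant '[[0.004,-0.002,0,0,0,-0.022],[0.004,-0.002,0,0,0,-0.022],[0.004,-0.002,0,0,0,-0.022],[0.004,-0.002,0,0,0,-0.022],[0,0,0,0,0,-0.022],[0,0,0,0,0,-0.022],[0,0,0,0,0,-0.022],[0,0,0,0,0,-0.022],[0,0,0,0,0,-0.015],[0,0,0,0,0,0]]' -1
python3 ctr.py .147; python3 bar.py
```

```text
time_s: 18.4
eef_pos: [0.5703, -0.2414, 0.1278]
eef_rot: [-0.003, -0.253, 0.968, 0.001]
wrist_force: [-12.0, -2.3, 0.0]
opening: 0.637
grasp_force: 80.5
[ 0.5703 -0.2414  0.1278] 119.29 [-12.   -2.3   0. ] t 18.4 q6 -2.671
scene init [327.  220.2] bar [ 0.5833 -0.2411  0.145 ] len 0.0172 ang 2.0 centre [ 0.5726 -0.2414]
scene now [318.6 223.8] bar [ 0.5618 -0.2349  0.147 ] len 0.0158 ang 143.8 centre [ 0.5704 -0.2412]
side init [302.5 234.3] bar [ 0.5845 -0.2393  0.145 ] len 0.0158 ang 2.1 centre [ 0.5738 -0.2397]
side now [309.5 236.5] bar [ 0.5651 -0.2363  0.147 ] len 0.0693 ang 114.0 centre [ 0.5695 -0.246 ]
box [348.56647 347.43588] 324.5 bar centre [ 0.5625 -0.2333  0.145 ] len 0.015816884863024485 angle 144.79175250338704 144.79175250338704 yaw 119.30673800901428 rel 25.485014494372763 [ 0.5704 -0.2414  0.1278] [-12.3  -3.4   0.6] [-0.45  2.02  0.14]
```

It's now at about 142°, with contact at 12 N in x, so I'll relax half of that and try a gentle lift.

```bash
python3 -m pendant '[[-0.004,0,0,0,0,0],[-0.003,0,0,0,0,0],[0,0,0.007,0,0,0],[0,0,0.007,0,0,0],[0,0,0.007,0,0,0],[0,0,0.007,0,0,0],[0,0,0,0,0,0],[0,0,0,0,0,0],[0,0,0,0,0,0],[0,0,0,0,0,0]]' -1
python3 ctr.py .149; python3 bar.py
```

```text
time_s: 19.8
eef_pos: [0.5701, -0.2409, 0.1301]
eef_rot: [-0.002, -0.252, 0.968, 0.002]
wrist_force: [0.8, -5.5, -25.3]
opening: 0.64
grasp_force: 77.5
[ 0.5701 -0.2409  0.1301] 119.23 [  0.8  -5.5 -25.3] t 19.8 q6 -2.672
scene init [327.  220.2] bar [ 0.5833 -0.2411  0.145 ] len 0.0172 ang 2.0 centre [ 0.5726 -0.2414]
scene now [318.  222.9] bar [ 0.5614 -0.2339  0.149 ] len 0.0152 ang 142.0 centre [ 0.5698 -0.2404]
side init [302.5 234.3] bar [ 0.5845 -0.2393  0.145 ] len 0.0158 ang 2.1 centre [ 0.5738 -0.2397]
side now [309.5 236.5] bar [ 0.564  -0.2338  0.149 ] len 0.0691 ang 114.0 centre [ 0.5683 -0.2436]
box [348.35205 347.14496] 322.0 bar centre [ 0.5633 -0.232   0.145 ] len 0.016180863887927926 angle 145.26327710119 145.26327710119 yaw 119.23110409325952 rel 26.03217300793048 [ 0.5701 -0.2409  0.1301] [ -0.2  -6.  -25.3] [-1.18 -0.37  0.04]
```

It's still held at 25 N. The lid may be stressed or tilted in the grip, and since it stays put when released, I'll lower it, open, measure, and regrip cleanly.

```bash
python3 -m pendant '[[0,0,-0.014,0,0,0],[0,0,-0.014,0,0,0],[0,0,-0.005,0,0,0],[0,0,0,0,0,0],[0,0,0,0,0,0],[0,0,0,0,0,0],[0,0,0,0,0,0],[0,0,0,0,0,0],[0,0,0,0,0,0],[0,0,0,0,0,0]]' 1
python3 ctr.py .145; python3 bar.py
python3 - <<'E'
from w import *
o,c=wcam();cv2.imwrite("pics/w4.png",c["color"][200:480,160:480])
E
```

```text
time_s: 21.2
eef_pos: [0.5717, -0.2418, 0.1273]
eef_rot: [-0.0, -0.252, 0.968, 0.0]
wrist_force: [-0.5, 0.8, -0.2]
opening: 0.999
grasp_force: 0.0
[ 0.5717 -0.2418  0.1273] 119.18 [-0.5  0.8 -0.2] t 21.2 q6 -2.671
scene init [327.  220.2] bar [ 0.5833 -0.2411  0.145 ] len 0.0172 ang 2.0 centre [ 0.5726 -0.2414]
scene now [318.3 224.6] bar [ 0.5615 -0.2344  0.145 ] len 0.0163 ang 147.4 centre [ 0.5705 -0.2402]
side init [302.5 234.3] bar [ 0.5845 -0.2393  0.145 ] len 0.0158 ang 2.1 centre [ 0.5738 -0.2397]
side now [309.5 236.5] bar [ 0.5663 -0.2387  0.145 ] len 0.0695 ang 114.0 centre [ 0.5707 -0.2485]
box [353.07764 342.18106] 322.0 bar centre [ 0.5606 -0.2336  0.145 ] len 0.015778097822411904 angle 145.97287445514573 145.97287445514573 yaw 119.1812458886964 rel 26.791628566449333 [ 0.5717 -0.2418  0.1273] [ 0.2 -0.9 -0.3] [-0.04 -0.03 -0.05]
```

View pics/w4.png

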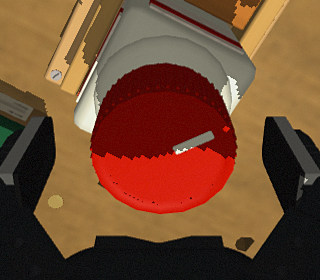

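The picture shows the freed lid between the open jaws, with its bar at about 146°. The start and present readings agree only if the bar lies 12 mm from the axis, in which case the lid is in fact centred. I'll regrip flush and try a mild pull while scanning back through the window.

```bash
python3 -m pendant '[[0,0.004,0,0,0,-0.03],[0,0,0,0,0,0],[0,0,0,0,0,0],[0,0,0,0,0,0],[0,0,0,0,0,0],[0,0,0,0,0,0],[0,0,0.008,0,0,0],[0,0,0.008,0,0,0],[0,0,0.008,0,0,0],[0,0,0,0,0,0]]' -1
python3 bar.py
python3 -m pendant '[[0,0,0,0,0,-0.03],[0,0,0,0,0,-0.03],[0,0,0,0,0,-0.03],[0,0,0,0,0,-0.03],[0,0,0,0,0,-0.03],[0,0,0,0,0,0],[0,0,0,0,0,0],[0,0,0,0,0,0],[0,0,0,0,0,0],[0,0,0,0,0,0]]' -1
python3 bar.py
```

```text
time_s: 22.65
eef_pos: [0.5714, -0.2409, 0.1308]
eef_rot: [-0.0, -0.229, 0.973, 0.0]
wrist_force: [2.8, -1.3, -10.6]
opening: 0.64
grasp_force: 65.8
box [347.7658 338.5004] 323.5 bar centre [ 0.5622 -0.2333  0.145 ] len 0.016231711749235097 angle 145.23123567220298 145.23123567220298 yaw 116.4740041478354 rel 28.757231524367583 [ 0.5714 -0.2409  0.1308] [  2.8  -1.3 -10.6] [-0.35 -0.56  0.  ]
time_s: 23.95
eef_pos: [0.5709, -0.2406, 0.1313]
eef_rot: [-0.001, -0.113, 0.994, 0.001]
wrist_force: [-4.8, 0.2, -12.9]
opening: 0.642
grasp_force: 65.8
box [347.75732 338.47995] 325.5 bar centre [ 0.5641 -0.231   0.145 ] len 0.016292212513033776 angle 131.59885225311436 131.59885225311436 yaw 102.9908582172497 rel 28.607994035864664 [ 0.5709 -0.2406  0.1313] [ -4.8   0.2 -12.9] [ 0.01  0.7  -0.02]
```

It's cleanly centred and still held all through the nominal window, so the rotation I took as loosening must have been past a stop. With two lugs, the free slots for the other handedness would be at about +29 to +49°. I'll scan back there with the mild pull still on.

```bash
python3 -m pendant '[[0,0,0,0,0,-0.1],[0,0,0,0,0,-0.1],[0,0,0,0,0,-0.1],[0,0,0,0,0,-0.1],[0,0,0,0,0,-0.1],[0,0,0,0,0,-0.1],[0,0,0,0,0,-0.1],[0,0,0,0,0,-0.09],[0,0,0,0,0,0],[0,0,0,0,0,0]]' -1
python3 bar.py
python3 -m pendant '[[0,0,0,0,0,-0.04],[0,0,0,0,0,-0.04],[0,0,0,0,0,-0.04],[0,0,0,0,0,-0.04],[0,0,0,0,0,-0.04],[0,0,0,0,0,0],[0,0,0,0,0,0],[0,0,0,0,0,0],[0,0,0,0,0,0],[0,0,0,0,0,0]]' -1
python3 bar.py
```

```text
time_s: 25.25
eef_pos: [0.5719, -0.2406, 0.1331]
eef_rot: [0.0, 0.486, 0.874, 0.0]
wrist_force: [-5.5, 2.5, -5.7]
opening: 0.639
grasp_force: 67.6
box [347.76205 338.49435] 300.5 bar centre [ 0.5798 -0.2321  0.145 ] len 0.016542025566676874 angle 60.77490862321823 60.77490862321823 yaw 31.891232417675344 rel 28.883676205542887 [ 0.5719 -0.2406  0.1331] [-5.5  2.5 -5.7] [ 0.47  0.86 -0.08]
time_s: 26.55
eef_pos: [0.5719, -0.2408, 0.1338]
eef_rot: [0.0, 0.616, 0.788, 0.0]
wrist_force: [-7.9, 2.4, -1.2]
opening: 0.637
grasp_force: 68.1
box [347.54535 338.59634] 296.0 bar centre [ 0.5822 -0.2356  0.145 ] len 0.01645895039961256 angle 42.80919616352169 42.80919616352169 yaw 13.912647570131234 rel 28.896548593390456 [ 0.5719 -0.2408  0.1338] [-7.9  2.4 -1.2] [ 0.49  1.19 -0.  ]
```

As it turns back the lid rises and the load vanishes, so I'll try lifting here at about 41°.

```bash
python3 -m pendant '[[0,0,0.007,0,0,0],[0,0,0.007,0,0,0],[0,0,0.007,0,0,0],[0,0,0.007,0,0,0],[0,0,0.007,0,0,0],[0,0,0,0,0,0],[0,0,0,0,0,0],[0,0,0,0,0,0],[0,0,0,0,0,0],[0,0,0,0,0,0]]' -1
python3 bar.py
```

```text
time_s: 27.85
eef_pos: [0.5721, -0.2406, 0.1406]
eef_rot: [0.0, 0.616, 0.788, 0.0]
wrist_force: [-5.8, 3.6, -2.2]
opening: 0.641
grasp_force: 67.8
box [347.76587 338.5057 ] 302.0 bar centre [ 0.5842 -0.2397  0.145 ] len 0.017574342381292418 angle 42.94755347799789 42.94755347799789 yaw 13.908568628238559 rel 29.038984849759334 [ 0.5721 -0.2406  0.1406] [-5.8  3.6 -2.2] [0.54 0.97 0.07]
```

It's free: it rose 7 mm with no force. I'll lift it straight up 75 mm and let it settle.

```bash
python3 -m pendant '[[0,0,0.02,0,0,0],[0,0,0.04,0,0,0],[0,0,0.04,0,0,0],[0,0,0.04,0,0,0],[0,0,0.05,0,0,0],[0,0,0.05,0,0,0],[0,0,0.05,0,0,0],[0,0,0.05,0,0,0],[0,0,0.03,0,0,0],[0,0,0.01,0,0,0]]' -1
python3 -m pendant '[[0,0,0,0,0,0],[0,0,0,0,0,0],[0,0,0,0,0,0],[0,0,0,0,0,0],[0,0,0,0,0,0],[0,0,0,0,0,0],[0,0,0,0,0,0],[0,0,0,0,0,0],[0,0,0,0,0,0],[0,0,0,0,0,0]]' -1
python3 - <<'E'
from bench import ctrl,camera
import cv2,numpy as np
a=camera("scene")["color"][130:330,220:400];b=camera("side")["color"][150:300,240:400]
o=np.zeros((400,790,3),np.uint8);o[:,:360]=cv2.resize(a,(360,400));o[:400,363:]=cv2.resize(b,(427,400));cv2.imwrite("pics/end.png",o)
E
```

```text
time_s: 29.15
eef_pos: [0.5719, -0.2411, 0.2156]
eef_rot: [0.0, 0.616, 0.787, 0.0]
wrist_force: [0.5, 0.2, 0.0]
opening: 0.641
grasp_force: 68.1
time_s: 30.4
eef_pos: [0.5718, -0.241, 0.2151]
eef_rot: [0.0, 0.616, 0.787, 0.0]
wrist_force: [0.0, 0.8, -1.1]
opening: 0.637
grasp_force: 68.1
```

View pics/end.png

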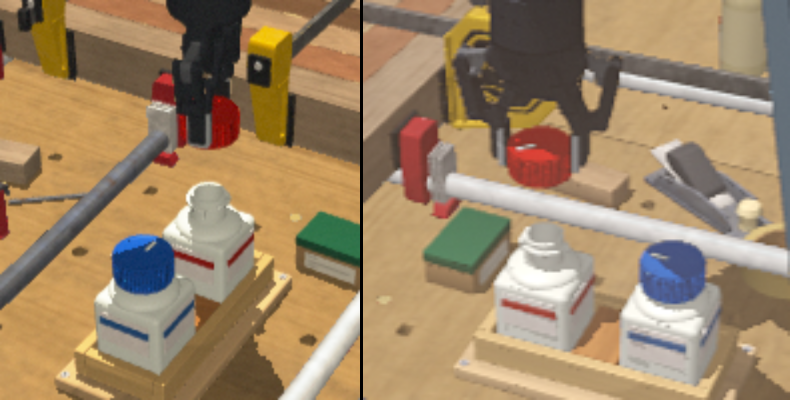

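The picture shows the red lid held level above the open hardener jar, with the blue lid still closed and the bystanders in place. I'm handing in.

```bash
python3 -c "
from bench import ctrl
print(ctrl.hand_in())"
```

```text
the job is handed in; nothing more can be done
None
```

The red lid is off and handed in, held level about 8–9 cm above its seat over the hardener jar, with the blue lid closed; it came free at about +41° after I first turned it about 158° the wrong way, apparently past its stop, and the judge's verdict was not shown.

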